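# Lean a fixings carton back and slide the lifter blade under it

## Task

Tip the white carton back on its rear bottom edge until it leans by itself against the steel strut rail behind it. Then slide the flat steel blade of the lifter (red and blue handle) squarely under the middle of the carton's raised front, a few centimetres past the raised edge, and leave it lying flat on the table there with the carton still leaning on the rail. The brown carton must stay standing where it is.

Things in the scene. Friction and masses are not known exactly. Their poses are not given: they have to be found in the camera images.
- white_carton: White closed carton, rigid, 90 (x) x 75 (y) x 140 mm high (z), 0.35 to 0.7 kg, grey tape, loose on the table. Origin: centre of its underside. Front = its -y side, rear = its +y side, facing the rail. Pushed high on the front it tips about its rear bottom edge (pushed low it slides); past about 28 degrees it falls back on the rail and stays, at 32 to 43 degrees, front edge 40 to 50 mm up.
- brown_carton: Brown carton of the same size, orange tape, same frame, standing loose beside the white one in front of the same rail (either may be left or right; about 70 mm free between them).
- lifter: Lifter, 0.25 kg, loose: a flat steel blade 135 x 50 mm, 4 mm thick, flat on the table. Origin: middle of its front edge (tip), underside; x points forward out of the tip, z up; blade from x = 0 to -135 mm. On it along the middle line a bar handle, red with blue middle: x = -50 to -130 mm, 24 mm wide (y), 4 to 36 mm above the table. Mass centre near x = -80 mm.
- rest: Rest, fixed: a level galvanised strut rail 370 mm long (x), 41 mm square, on two feet. Its flat front face is at y = +101 mm in its frame, heights 44 to 85 mm (top). Origin: on the table in front of the rail's middle, between the cartons; y points level to the rail (the way to tip). The white carton's rear face starts 55 to 72 mm in front of the rail face.
There are look-alikes about, which are no part of the job. Several things have the shape of the white_carton; the one meant has the colours described above. Several things look just like the lifter: the one meant starts farthest to the robot's right.

How it is judged:
On the way:
1. the white carton leans back on the rail, the blade not yet under it (angle between white_carton's own z axis and vertical between 0.52 and 0.87 rad and contact force between white_carton and rest above 0.05 N and y of lifter in the frame of white_carton below -0.018 m), for 0.2 s.
At the end, for the whole second after the job is handed in: White carton at rest, leaning 30 to 50 degrees back on the rail. Lifter released, at rest, flat on the table, its tip 20 mm or more past the raised front edge, within 20 mm of the carton's middle line and square to its front within 15 degrees. Brown carton still standing in its place (angle between white_carton's own z axis and vertical between 0.52 and 0.87 rad and contact force between white_carton and rest above 0.05 N and height (world z) of white_carton below 0.04 m and y of lifter in the frame of white_carton between 0.002 and 0.06 m and z of lifter in the frame of white_carton below 0 m and x of lifter in the frame of white_carton between -0.02 and 0.02 m and angle between the y axis of lifter and the x axis of white_carton, either way round below 0.26 rad and angle between lifter's own z axis and vertical below 0.12 rad and height (world z) of lifter below 0.012 m and linear speed of each of white_carton, lifter below 0.02 m/s and angle between brown_carton's own z axis and vertical below 0.15 rad); the robot touches nothing.
It fails at once if the brown carton is tipped or shifted by more than 30 mm (angle between brown_carton's own z axis and vertical above 0.25 rad or distance of brown_carton from where it was at the start of the episode above 0.03 m).
It also fails if it takes over 59 s, if anything falls off the work surface, if the arm or the gripper's body presses on something with over 40 N, if the wrist force passes 120 N, or if a joint passes its speed limit or range.

## Robot

A 6-joint arm with a two-finger parallel gripper is mounted at the origin on the work surface. World frame = base frame: x ahead of the robot, y to its left, z up, the work surface at z = 0. Lengths are in m, angles in rad, forces in N, time in s.
With the tool pointing down it reaches from about 0.425 to 0.95 m from the base axis. Payload 3.5 kg.
Tool frame: the origin (TCP) lies at the very end of the fingers, on their centre line; the grasp point (between the pads) lies 19 mm behind it (ctrl.grip_point_offset is the distance from the TCP to the grasp point, in m); z points along the fingers, y is the line along which they close (so a half turn about z gives the same grasp; the last joint's range is limited). The gripper opens to 85 mm and grips with 20 to 120 N. Pads are 22 mm wide; open, the fingers measure 114 mm over their backs; the gripper's body (76 mm by 85 mm) begins 54 mm behind the grasp point. The pads swing forward as they close: fully open they stand 13 mm farther back than shut.
Start: joints at [-1.447, 0.286, 1.577, -0, 1.279, -0.15], TCP at [0.183, -0.65, 0.231] pointing down, gripper open.
Joint ranges: [-2.77, 2.77], [-0.9, 2.22], [0.21, 2.48], [-1.53, 4.67], [0.24, 2.81], [-2.84, 2.84]. Speed limits (rad/s): [2.79, 2.79, 3.14, 3.14, 3.14, 3.14].

## Interface

Orientations are given as a unit quaternion [x, y, z, w].
In Python, from plant import telemetry, vision, ctrl gives the robot as it stands.
- The arm moves only by the tool arm_command, never from a script. Its argument "series" is one flat list of numbers, 7 for each row, row after row: the shift along the tool's x, y, z in cm, then the turn, a rotation vector about the tool's x, y, z in degrees, then the closure, from 0 (fully open) to 1 (shut). A call has 1 to 10 rows; each row is the pose to reach, as a shift and turn from the pose commanded when the call began, along the tool's axes at that moment; what a row does not reach only later rows make up. A row lasts 1/12 s, in which the tool goes at most 41.7 mm and 7.16 degrees, less where a joint would pass 70% of its speed; a pose out of reach is approached as far as the arm can. A call with a gripper value outside its range is refused whole. The fingers move at their own pace and stop on an object; "force" is the grip in N (left out, the last holds). Time passes only in rows, so rows that repeat a pose let the fingers close. It gives the time, the measured TCP pose, the force, the opening and the grip force at its end, in the units of the state.
- telemetry.get_state(): the state, without advancing time (a new reading comes with each control period).
- vision.read_camera(name): name is "scene" or "top"; returns a dict with "color" (384x512x3 uint8, blue, green, red), "K" (3x3 intrinsics, pixels), "rvec" (rotation vector, rad) and "tvec" (3), from world to camera coordinates, as OpenCV has them. Camera axes: x right, y down, z forward; pixel columns grow to the right and rows downward; lengths in m; the calibration is good to about 2 mm. A picture is of the moment at which its call begins. There is no depth.
- ctrl.sign_off(): hands the job in; it is judged then, once.
The state is a dict: "time": time; "qpos": joint angles; "dq": joint speeds; "joint_efforts": joint torques, N m; "eef_pos": TCP position; "tcp_rot": TCP orientation; "contact_force": force on the tool from outside, world axes, zero at the start; "wrist_torque": the same for the moment, N m; "opening": opening from 0.0 (shut) to 1.0 (fully open); "finger_force": force on a finger pad.
Only numpy, scipy, OpenCV 4.12 (cv2) and the standard library are available. Lean on these libraries where they do the work, as an engineer would, in place of code of your own. Each camera call takes 0.05 s, during which the arm holds its last target. There are 200 camera calls.

## Working session

There is one attempt and no reset: what is moved stays moved. The work goes in short steps, Python scripts to look and compute and a tool call to move; the robot and the scene stay as the last step left them, time stands still between calls to the robot, and variables do not carry over. Pictures are saved under pics/ and viewed, at most 10 in all, crops included, and the job is handed in when it is done.

Besides the shell and the picture viewer there is one more tool, called after "Request:" by a JSON object that holds its "api" and its "payload". arm_command: Moves the arm, as the interface text tells. Its arguments: {"type":"object","properties":{"series":{"type":"array","items":{"type":"number"}},"force":{"type":"number"}},"required":["series"]}

```bash
mkdir -p pics
cat > h.py <<'E'
import numpy as np, cv2
from scipy.spatial.transform import Rotation as R
from plant import telemetry, vision, ctrl
def cam(n):
    d=vision.read_camera(n); return d
def ray(d,u,v):
    Rm=cv2.Rodrigues(np.array(d["rvec"],float))[0]; t=np.array(d["tvec"],float).ravel()
    c=-Rm.T@t; r=Rm.T@np.linalg.inv(np.array(d["K"]))@np.array([u,v,1.]); return c,r/np.linalg.norm(r)
def onz(d,u,v,z=0):
    c,r=ray(d,u,v); return c+r*(z-c[2])/r[2]
def proj(d,P):
    return cv2.projectPoints(np.array(P,float).reshape(-1,3),np.array(d["rvec"],float),np.array(d["tvec"],float),np.array(d["K"],float),None)[0].reshape(-1,2)
def tri(d1,p1,d2,p2):
    c1,r1=ray(d1,*p1);c2,r2=ray(d2,*p2)
    s=np.linalg.lstsq(np.c_[r1,-r2],c2-c1,rcond=None)[0]
    a,b=c1+s[0]*r1,c2+s[1]*r2; return (a+b)/2,np.linalg.norm(a-b)
E
python3 - <<'E'
from h import *
import pickle
for n in("scene","top"):
    d=cam(n); pickle.dump(d,open(n+'0.pkl','wb')); cv2.imwrite(f'pics/{n}0.png',cv2.resize(d["color"],(768,576),interpolation=cv2.INTER_CUBIC))
    print(n,ray(d,256,192))
print(telemetry.get_state())
E
```

```text
scene (array([ 0.98004158, -0.36817009,  0.52507734]), array([-0.67515461,  0.47157728, -0.56725754]))
top (array([0.24463243, 0.02844319, 1.11264046]), array([ 0.12592642,  0.02351904, -0.99176075]))
{'time': 0.1, 'qpos': array([-1.44700018e+00,  2.87136005e-01,  1.57800533e+00,  1.20595712e-07,
        1.27860544e+00, -1.50012796e-01]), 'dq': array([-3.60212150e-04, -1.33700720e-03, -3.94460615e-03, -8.09538449e-05,
       -3.65063303e-04, -1.25442943e-04]), 'joint_efforts': array([ 5.67654624e-04, -4.07297051e+01, -2.93699080e+01, -1.54668815e-04,
        3.41207917e-03, -1.01693408e-05]), 'eef_pos': array([ 0.18246756, -0.64926298,  0.23005989]), 'tcp_rot': array([ 9.90642638e-01,  1.36477115e-01,  1.41757597e-05, -1.07696637e-03]), 'contact_force': array([-0.33519746, -0.35421815, -0.90705802]), 'wrist_torque': array([ 0.00595782, -0.03967602, -0.00339373]), 'finger_force': 0.0, 'opening': 0.9971259016445628}
```

View pics/scene0.png

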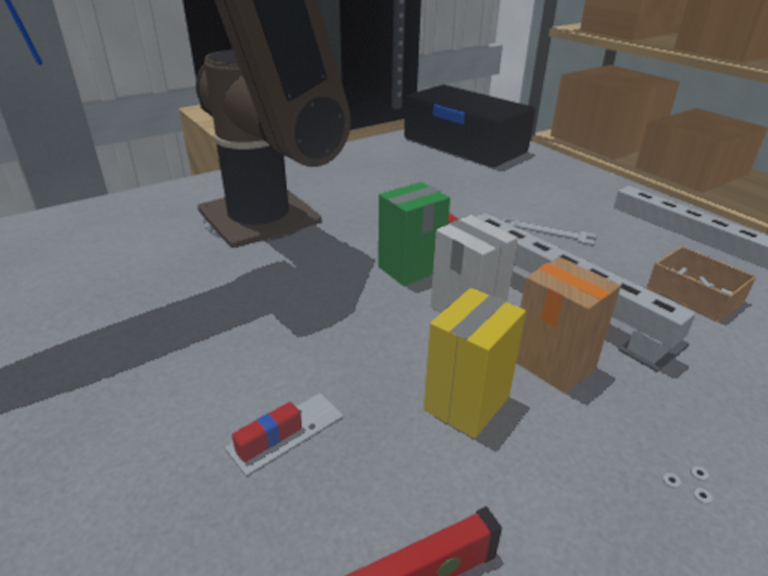

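View pics/top0.png

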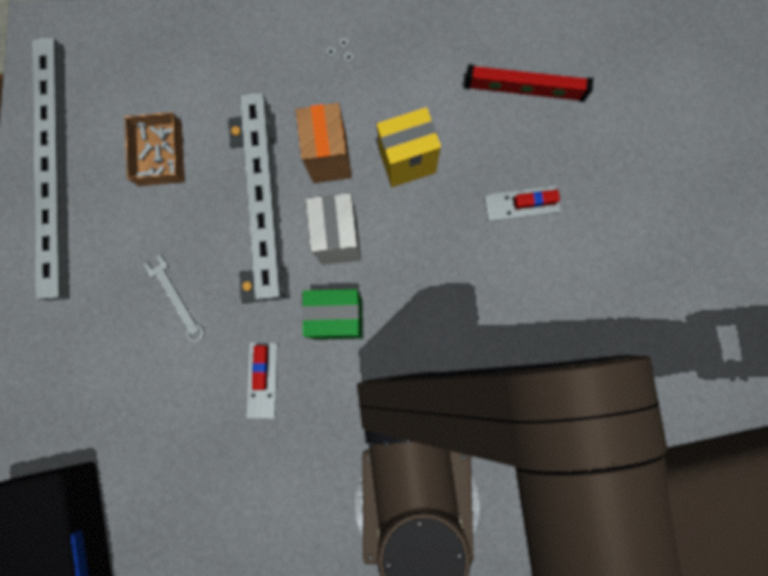

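The top view, with +y to the left, shows:
- the white carton's top at about (331,224) and the brown carton at about (322,140)
- the rail from (253,95) to (267,298)
- the target lifter at (525,203), tip to the left at x≈487

In the scene view the lifter tip corners are at (321,397) and (342,413).

```bash
cat > m.py <<'E'
from h import *
import pickle
T=pickle.load(open('top0.pkl','rb'));S=pickle.load(open('scene0.pkl','rb'))
s=1/1.5
def tp(a):return (a[0]*s,a[1]*s)
np.set_printoptions(precision=4,suppress=True)
def t(n,a,b): print(n,*tri(T,tp(a),S,tp(b)))
t('tip far',(488,219),(321,397)); t('tip near',(486,195),(342,413)); t('tail',(560,212),(227,449))
for n,z,ps in [('white',.14,[(306,199),(351,195),(357,247),(313,252)]),('brown',.14,[(296,107),(338,104),(349,152),(304,157)]),
  ('green',.14,[(302,292),(360,291),(360,319),(302,319)]),('yellow',.14,[(377,122),(429,109),(439,136),(387,155)]),('blade',.004,[(486,195),(488,219),(560,212),(558,187)]),('handle',.036,[(514,193),(516,207),(559,203),(557,190)]),
  ('rail',.085,[(242,96),(264,95),(278,295),(257,298)])]:
    P=np.array([onz(T,*tp(p),z) for p in ps]); print(n,P[:,:2].round(3).tolist(),'c',P.mean(0)[:2]); print('   scene',(proj(S,P)*1.5).round().tolist())
E
python3 m.py
```

```text
tip far [ 0.5141 -0.1399 -0.0003] 0.0015459403102929192
tip near [ 0.5585 -0.1356  0.0074] 0.003224360544197164
tail [ 0.526  -0.2727  0.    ] 0.0045500471606556995
white [[0.518, 0.179], [0.523, 0.105], [0.436, 0.095], [0.429, 0.167]] c [0.4764 0.1364]
   scene [[515.0, 237.0], [479.0, 253.0], [432.0, 229.0], [467.0, 214.0]]
brown [[0.677, 0.197], [0.681, 0.127], [0.597, 0.108], [0.59, 0.183]] c [0.6362 0.1537]
   scene [[620.0, 286.0], [585.0, 306.0], [520.0, 278.0], [557.0, 258.0]]
green [[0.363, 0.184], [0.364, 0.09], [0.318, 0.09], [0.319, 0.184]] c [0.3411 0.1372]
   scene [[448.0, 196.0], [400.0, 211.0], [384.0, 200.0], [430.0, 187.0]]
yellow [[0.648, 0.061], [0.67, -0.026], [0.622, -0.042], [0.591, 0.045]] c [0.6329 0.0093]
   scene [[524.0, 311.0], [480.0, 348.0], [440.0, 330.0], [480.0, 291.0]]
blade [[0.559, -0.138], [0.513, -0.14], [0.524, -0.274], [0.572, -0.272]] c [ 0.542  -0.2059]
   scene [[340.0, 416.0], [320.0, 394.0], [223.0, 446.0], [240.0, 475.0]]
handle [[0.553, -0.184], [0.527, -0.186], [0.533, -0.264], [0.557, -0.262]] c [ 0.5423 -0.2238]
   scene [[302.0, 410.0], [290.0, 397.0], [230.0, 429.0], [240.0, 442.0]]
rail [[0.724, 0.304], [0.725, 0.265], [0.365, 0.234], [0.36, 0.27]] c [0.5436 0.2681]
   scene [[690.0, 312.0], [673.0, 323.0], [468.0, 219.0], [482.0, 213.0]]
```

```bash
cat >> h.py <<'E'
def plan(*tg):
    """each target: x,y,z,yaw of tool x (deg), tool down -> row relative to now"""
    s=telemetry.get_state(); R0=R.from_quat(s["tcp_rot"]); p=np.array(s["eef_pos"])
    print('t',round(s["time"],2),'p',p.round(4),'F',np.round(s["contact_force"],1),'op',round(s["opening"],3),'yaw',np.degrees(np.arctan2(*R0.as_matrix()[[1,0],0])).round(1))
    for x,y,z,a in tg:
        a=np.radians(a); X=[np.cos(a),np.sin(a),0];Y=[np.sin(a),-np.cos(a),0]
        Rt=R.from_matrix(np.c_[X,Y,[0,0,-1]])
        print(((R0.inv().apply(np.array([x,y,z])-p))*100).round(2).tolist(),np.degrees((R0.inv()*Rt).as_rotvec()).round(1).tolist())
E
python3 -c "
from h import *
plan((.42,-.35,.23,50),(.487,.035,.22,96),(.487,.035,.125,96))"
```

```text
t 0.1 p [ 0.1825 -0.6493  0.2301] F [-0.3 -0.4 -0.9] op 0.997 yaw 15.7
[30.96, -22.39, 0.06] [-0.1, -0.1, -34.3]
[47.82, -57.64, 1.14] [-0.1, -0.1, -80.3]
[47.82, -57.62, 10.64] [-0.1, -0.1, -80.3]
```

Request:
{"api": "arm_command", "payload": {"series": [31,-22.4,0,0,0,-34.3,1,31,-22.4,0,0,0,-34.3,1,31,-22.4,0,0,0,-34.3,1,31,-22.4,0,0,0,-34.3,1,31,-22.4,0,0,0,-34.3,1,31,-22.4,0,0,0,-34.3,1,31,-22.4,0,0,0,-34.3,1,31,-22.4,0,0,0,-34.3,1,31,-22.4,0,0,0,-34.3,1,31,-22.4,0,0,0,-34.3,1]}}

```text
time: 0.93
eef_pos: [0.423, -0.3454, 0.2308]
tcp_rot: [0.905, 0.425, 0.001, -0.001]
contact_force: [0.7, -0.3, -0.5]
opening: -0.001
finger_force: 0.0
```

```bash
python3 -c "
from h import *
plan((.487,.035,.22,96),(.487,.035,.125,96))"
```

```text
t 0.93 p [ 0.423  -0.3454  0.2308] F [ 0.7 -0.3 -0.5] op -0.001 yaw 50.3
[33.35, -19.38, 1.19] [-0.0, -0.2, -45.7]
[33.32, -19.37, 10.69] [-0.0, -0.2, -45.7]
```

Request:
{"api": "arm_command", "payload": {"series": [33.3,-19.4,1.2,0,-0.2,-45.7,1,33.3,-19.4,1.2,0,-0.2,-45.7,1,33.3,-19.4,1.2,0,-0.2,-45.7,1,33.3,-19.4,1.2,0,-0.2,-45.7,1,33.3,-19.4,1.2,0,-0.2,-45.7,1,33.3,-19.4,1.2,0,-0.2,-45.7,1,33.3,-19.4,1.2,0,-0.2,-45.7,1,33.3,-19.4,1.2,0,-0.2,-45.7,1,33.3,-19.4,1.2,0,-0.2,-45.7,1,33.3,-19.4,1.2,0,-0.2,-45.7,1]}}

```text
time: 1.77
eef_pos: [0.4856, 0.0338, 0.2188]
tcp_rot: [0.67, 0.743, -0.001, -0.0]
contact_force: [-0.2, 0.2, -0.6]
opening: -0.002
finger_force: 0.0
```

Request:
{"api": "arm_command", "payload": {"series": [0,0,4,0,0,0,1,0,0,8,0,0,0,1,0,0,9.5,0,0,0,1,0,0,9.5,0,0,0,1,0,0,9.5,0,0,0,1]}}

```text
time: 2.18
eef_pos: [0.4852, 0.0286, 0.1235]
tcp_rot: [0.671, 0.741, -0.002, -0.0]
contact_force: [0.0, -0.5, 0.1]
opening: -0.001
finger_force: 0.0
```

```bash
python3 -c "
from h import *
plan((.482,.085,.125,96),(.474,.16,.125,96))
d=[cam(n) for n in('scene','top')]
import numpy as np
a=d[0]['color'][80:320,180:500];b=d[1]['color'][20:260,130:450]
cv2.imwrite('pics/c1.png',cv2.resize(np.hstack([a,b]),(800,300)))"
```

```text
t 2.18 p [0.4852 0.0286 0.1235] F [ 0.  -0.5  0.1] op -0.001 yaw 95.7
[5.64, 0.23, -0.17] [-0.2, 0.2, -0.3]
[13.18, 0.18, -0.19] [-0.2, 0.2, -0.3]
```

View pics/c1.png

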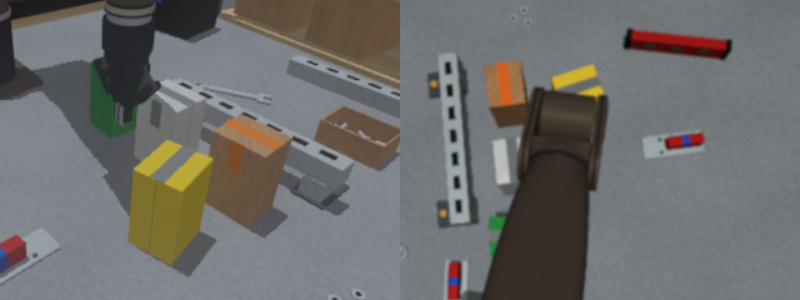

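The closed fingers are just in front of the white carton's face, and both cartons are still standing. Now the push.

Request:
{"api": "arm_command", "payload": {"series": [3,0.2,-0.2,0,0,0,1,5,0.2,-0.2,0,0,0,1,6,0.2,-0.2,0,0,0,1,7,0.2,-0.2,0,0,0,1,8,0.2,-0.2,0,0,0,1,9,0.2,-0.2,0,0,0,1,9.8,0.2,-0.2,0,0,0,1,10.5,0.2,-0.2,0,0,0,1,10.5,0.2,-0.2,0,0,0,1]}}

```text
time: 3.03
eef_pos: [0.4768, 0.1351, 0.1255]
tcp_rot: [0.671, 0.742, -0.002, -0.0]
contact_force: [-0.0, 0.0, 0.2]
opening: 0.002
finger_force: 0.0
```

```bash
python3 -c "
from h import *
plan((.474,.16,.125,96))
d=[cam(n) for n in('scene','top')]
a=d[0]['color'][80:320,180:500];b=d[1]['color'][20:260,130:450]
cv2.imwrite('pics/c2.png',cv2.resize(np.hstack([a,b]),(800,300)))"
```

```text
t 3.03 p [0.4768 0.1351 0.1255] F [-0.   0.   0.2] op 0.002 yaw 95.7
[2.51, -0.03, 0.05] [-0.1, 0.1, -0.3]
```

View pics/c2.png

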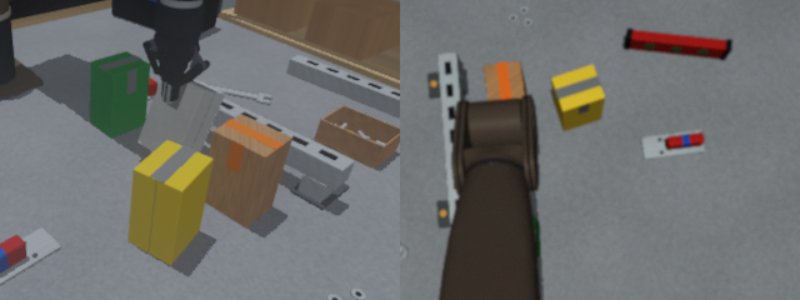

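The white carton looks tipped onto the rail and the contact force is zero. I'll back off toward the lifter and check it.

Request:
{"api": "arm_command", "payload": {"series": [-3,0,-1,0,0,0,1,-7,0,-3,0,0,0,1,-11,0,-6,0,0,0,1,-15,1,-6,0,0,0,0,-19,2,-6,0,0,0,0,-23,3,-6,0,0,0,0,-27,4,-6,0,0,0,0,-31,4.5,-6,0,0,0,0,-35,4.5,-6,0,0,0,0,-35.5,4.5,-6,0,0,0,0]}}

```text
time: 3.97
eef_pos: [0.5575, -0.2207, 0.1865]
tcp_rot: [0.673, 0.74, -0.002, 0.001]
contact_force: [-0.2, 0.6, 0.6]
opening: 0.976
finger_force: 0.0
```

```bash
python3 -c "
from h import *
import pickle
plan((.543,-.225,.1,95),(.543,-.225,.009,95))
d=[cam(n) for n in('scene','top')]
pickle.dump(d,open('l.pkl','wb'))
a=d[0]['color'][110:290,250:430];b=d[1]['color'][40:260,150:370]
cv2.imwrite('pics/c3.png',np.hstack([cv2.resize(a,(400,400),interpolation=2),cv2.resize(b,(400,400),interpolation=2)]))"
```

```text
t 3.97 p [ 0.5575 -0.2207  0.1865] F [-0.2  0.6  0.6] op 0.976 yaw 95.4
[-0.25, -1.47, 8.66] [-0.1, 0.3, 0.4]
[-0.21, -1.46, 17.76] [-0.1, 0.3, 0.4]
```

View pics/c3.png

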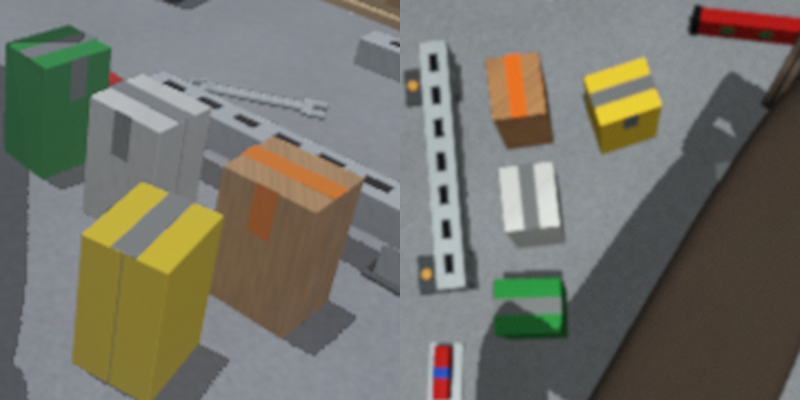

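The carton rocked back upright: its top is now at about (530,198) in the right crop. I need to push further, so I'll re-measure.

```bash
python3 -c "
from h import *
import pickle
d=pickle.load(open('l.pkl','rb'))[1]
P=np.array([onz(d,(u-400)*.55+150,v*.55+40,.14)[:2] for u,v in[(499,166),(552,162),(560,228),(507,235)]])
print(P.round(3),P.mean(0))
f=(P[1]+P[2])/2;print('front mid',f,'yaw',np.degrees(np.arctan2(*(P[1]-P[2])[::-1])),np.degrees(np.arctan2(*(P[0]-P[3])[::-1])))
plan((.485,.03,.186,96),(.482,.06,.13,96))
"
```

```text
[[0.521 0.178]
 [0.526 0.106]
 [0.434 0.095]
 [0.425 0.166]] [0.47656254 0.13625903]
front mid [0.47987998 0.10035149] yaw 6.678072697320635 6.934747597902996
t 4.07 p [ 0.5569 -0.217   0.1862] F [1.  0.3 0.3] op 1.003 yaw 95.4
[25.27, -4.82, -0.02] [-0.1, 0.1, -0.6]
[28.3, -4.82, 5.57] [-0.1, 0.1, -0.6]
```

Request:
{"api": "arm_command", "payload": {"series": [4,-0.8,0,0,0,0,1,8,-1.6,0,0,0,0,1,12,-2.4,0,0,0,0,1,16,-3.2,0,0,0,0,1,20,-4,0,0,0,0,1,24,-4.8,0,0,0,0,1,25.3,-4.8,2.5,0,0,-1,1,27,-4.8,5,0,0,-1,1,28.3,-4.8,5.6,0,0,-1,1,28.3,-4.8,5.6,0,0,-1,1]}}

```text
time: 4.9
eef_pos: [0.4776, 0.0654, 0.1271]
tcp_rot: [0.663, 0.749, -0.003, -0.003]
contact_force: [-0.8, -0.2, -0.2]
opening: -0.002
finger_force: 0.0
```

```bash
python3 -c "
from h import *
plan((.48,.085,.13,96.5),(.473,.145,.13,96.5),(.472,.155,.13,96.5))
"
```

```text
t 4.9 p [0.4776 0.0654 0.1271] F [-0.8 -0.2 -0.2] op -0.002 yaw 96.9
[1.92, 0.47, -0.3] [-0.5, 0.0, 0.4]
[7.96, 0.5, -0.3] [-0.5, 0.0, 0.4]
[8.97, 0.52, -0.3] [-0.5, 0.0, 0.4]
```

Request:
{"api": "arm_command", "payload": {"series": [1.5,0.5,-0.3,0,0,0,1,2.5,0.5,-0.3,0,0,0,1,3.5,0.5,-0.3,0,0,0,1,4.5,0.5,-0.3,0,0,0,1,5.5,0.5,-0.3,0,0,0,1,6.5,0.5,-0.3,0,0,0,1,7.3,0.5,-0.3,0,0,0,1,8,0.5,-0.3,0,0,0,1,8.7,0.5,-0.3,0,0,0,1,9,0.5,-0.3,0,0,0,1]}}

```text
time: 5.73
eef_pos: [0.4754, 0.1529, 0.1324]
tcp_rot: [0.664, 0.747, -0.002, -0.0]
contact_force: [0.5, -0.4, -0.1]
opening: -0.0
finger_force: 0.0
```

Request:
{"api": "arm_command", "payload": {"series": [0,0,0,0,0,0,1,0,0,0,0,0,0,1,0,0,0,0,0,0,1]}}

```text
time: 5.98
eef_pos: [0.4759, 0.1517, 0.1327]
tcp_rot: [0.665, 0.747, -0.002, 0.0]
contact_force: [0.1, -0.1, -0.3]
opening: 0.001
finger_force: 0.0
```

```bash
python3 -c "
from h import *
plan((.472,.165,.13,96.5))
d=cam('scene')
cv2.imwrite('pics/c4.png',cv2.resize(d['color'][110:290,250:430],(450,450),interpolation=2))
"
```

```text
t 5.98 p [0.4759 0.1517 0.1327] F [ 0.1 -0.1 -0.3] op 0.001 yaw 96.7
[1.37, -0.23, 0.27] [-0.1, 0.2, 0.2]
```

View pics/c4.png

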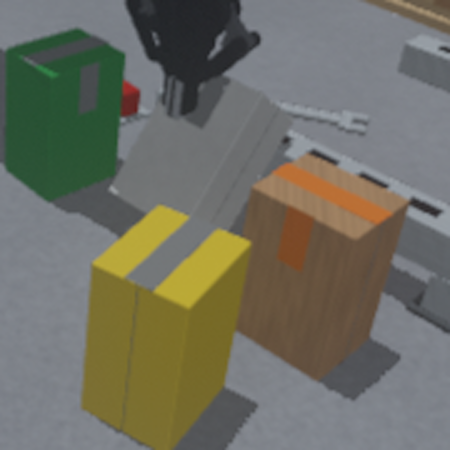

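The carton leans well back, with its front edge raised at about (130,200). I'll nudge it a little more and then retreat.

Request:
{"api": "arm_command", "payload": {"series": [0.3,0,0,0,0,0,1,0.6,0,0,0,0,0,1,0.8,0,0,0,0,0,1,0.8,0,0,0,0,0,1,0.8,0,0,0,0,0,1]}}

```text
time: 6.45
eef_pos: [0.4751, 0.1599, 0.1329]
tcp_rot: [0.665, 0.747, -0.002, 0.001]
contact_force: [-0.2, -0.5, -0.2]
opening: 0.001
finger_force: 0.0
```

Request:
{"api": "arm_command", "payload": {"series": [-0.5,0,0,0,0,0,1,-2,0,-1,0,0,0,1,-6,0,-3,0,0,0,1,-10,0,-5,0,0,0,1,-14,0.5,-6,0,0,0,0,-18,1,-6,0,0,0,0,-22,2,-6,0,0,0,0,-26,3,-6,0,0,0,0,-30,3,-6,0,0,0,0,-34,3,-6,0,0,0,0]}}

```text
time: 7.28
eef_pos: [0.5447, -0.1767, 0.1941]
tcp_rot: [0.665, 0.747, -0.001, 0.001]
contact_force: [0.5, 0.7, 0.0]
opening: 0.844
finger_force: 0.0
```

```bash
python3 -c "
from h import *
import pickle
plan((.543,-.225,.1,95))
d=[cam(n) for n in('scene','top')]
pickle.dump(d,open('l.pkl','wb'))
a=d[0]['color'][110:290,250:430];b=d[1]['color'][40:220,150:330]
cv2.imwrite('pics/c5.png',np.hstack([cv2.resize(a,(400,400),interpolation=2),cv2.resize(b,(400,400),interpolation=2)]))"
```

```text
t 7.28 p [ 0.5447 -0.1767  0.1941] F [0.5 0.7 0. ] op 0.844 yaw 96.7
[-4.74, -0.72, 9.43] [-0.1, 0.2, 1.7]
```

View pics/c5.png

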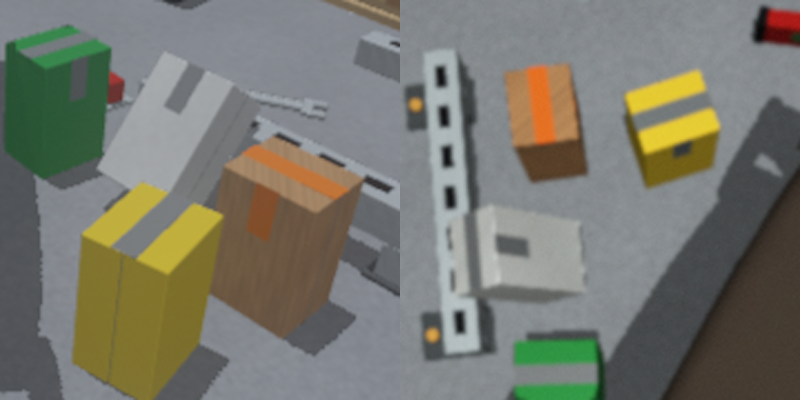

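The white carton is leaning on the rail. In the right crop its raised front bottom edge runs (582,221)–(583,293) and the front top edge (494,206)–(491,299). Brown is unmoved. Next I fit the pose.

```bash
cat > fit.py <<'E'
from h import *
import pickle
from scipy.optimize import least_squares
S,T=pickle.load(open('l.pkl','rb'))
tp=lambda a:((a[0]-400)*.45+150,a[1]*.45+40); sp=lambda a:(a[0]*.45+250,a[1]*.45+110)
FBp,FBm,FTp,FTm=[np.array([s*.045,-.0375,z]) for z in(0,.14) for s in(1,-1)]
obsT=[(FBp,(582,221)),(FBm,(583,293)),(FTp,(494,206)),(FTm,(491,299))]
obsS=[(FTm,(166,52)),(FTp,(255,97)),(FBm,(99,170))]
def W(q,c): # pivot x,y, yaw, tilt
    p=np.array(c)-[0,.0375,0]
    p=R.from_euler('x',-q[3]).apply(p)
    return R.from_euler('z',q[2]).apply(p)+[q[0],q[1],0]
def res(q):
    return np.r_[(proj(T,[W(q,c) for c,_ in obsT])-[tp(u) for _,u in obsT]).ravel(),(proj(S,[W(q,c) for c,_ in obsS])-[sp(u) for _,u in obsS]).ravel()]
r=least_squares(res,[.47,.175,.1,.6]);q=r.x
print('pivot',q[:2].round(4),'yaw,tilt deg',np.degrees(q[2:]).round(1),'res',r.fun.round(1))
print('front edge',W(q,FBp).round(4),W(q,FBm).round(4))
d=(.0375-.02)/np.cos(q[3]); tip=R.from_euler('z',q[2]).apply([0,-d,0])+[q[0],q[1],0]
print('tip target',tip.round(4),'heading',90+np.degrees(q[2]))
E
python3 fit.py
```

```text
pivot [0.4772 0.1692] yaw,tilt deg [ 4.3 44.5] res [-0.7 -1.3  1.3 -0.9 -4.5 -1.7 -1.  -7.5  1.3  0.1 -7.5 -5.6 -2.7 -2.5]
front edge [0.526  0.1192 0.0525] [0.4363 0.1125 0.0525]
tip target [0.479  0.1448 0.    ] heading 94.26130994199083
```

Request:
{"api": "arm_command", "payload": {"series": [-3,-0.7,4,0,0,1.7,0,-4.7,-0.7,8,0,0,1.7,0,-4.7,-0.7,9.4,0,0,1.7,0,-4.7,-0.7,9.4,0,0,1.7,0]}}

```text
time: 7.72
eef_pos: [0.5388, -0.2206, 0.0936]
tcp_rot: [0.676, 0.737, -0.003, -0.005]
contact_force: [-1.1, 0.5, -0.8]
opening: 0.998
finger_force: 0.0
```

```bash
python3 -c "
from h import *
plan((.543,-.225,.03,95),(.543,-.225,.010,95))
d=cam('scene')
cv2.imwrite('pics/c6.png',cv2.resize(d['color'][200:380,80:320],(640,480),interpolation=2))"
```

```text
t 7.72 p [ 0.5388 -0.2206  0.0936] F [-1.1  0.5 -0.8] op 0.998 yaw 94.9
[-0.5, 0.45, 6.35] [-0.6, -0.2, -0.1]
[-0.5, 0.47, 8.35] [-0.6, -0.2, -0.1]
```

View pics/c6.png

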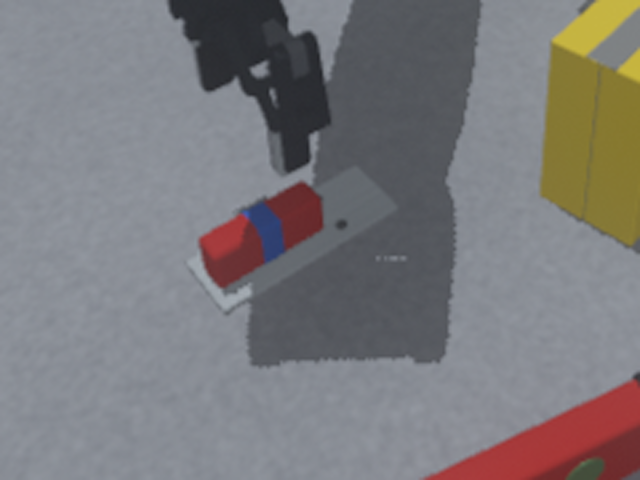

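The gripper is over the lifter handle (handle at about (262,235), tip to the upper right). I'll descend, and redo the carton fit with a segmented contour.

Request:
{"api": "arm_command", "payload": {"series": [-0.5,0.4,3,0,0,0,0,-0.5,0.4,5.5,0,0,0,0,-0.5,0.4,5.5,0,0,0,0,-0.5,0.4,5.5,0,0,0,0]}}

```text
time: 8.1
eef_pos: [0.5475, -0.2259, 0.0459]
tcp_rot: [0.675, 0.738, -0.002, 0.0]
contact_force: [0.3, -0.7, 1.1]
opening: 0.999
finger_force: 0.0
```

```bash
python3 -c "
from h import *
import pickle
plan((.543,-.225,.010,95))
S,T=pickle.load(open('l.pkl','rb'))
g=T['color'][130:180,165:240].astype(int).mean(2).astype(int)
for i in range(0,50,2): print(130+i,' '.join('%3d'%x for x in g[i,::2]))
"
```

```text
t 8.1 p [ 0.5475 -0.2259  0.0459] F [ 0.3 -0.7  1.1] op 0.999 yaw 95.0
[0.14, -0.43, 3.59] [-0.1, 0.1, 0.0]
130 155 178 154  49  29 125 181 174  96  66 104 133 138 138 136 136 139 138 139 140 136 137 140 136 137 138 140 140 135 139 141 141 136 135 137 137 140 140
132 154 178 158  63  40 128 181 177  97  69 106 139 155 162 147 142 140 143 136 139 136 137 137 137 135 134 138 139 139 141 138 138 136 139 139 137 138 138
134 150 180 172 141 141 165 181 173 102  94 143 168 174 176 160 157 156 156 149 149 142 137 141 138 134 134 133 138 139 137 138 140 139 142 140 139 139 137
136 149 179 179 181 179 179 173 137 103 114 167 177 176 172 161 158 158 159 157 157 154 155 158 149 148 145 145 139 139 134 139 140 139 138 140 137 137 141
138 156 178 182 180 174 172 169 116  97 111 166 176 175 177 164 158 158 160 159 158 159 158 155 157 157 157 158 158 154 150 150 145 144 140 139 137 137 138
140 149 176 180 171 170 174 171 120  98 109 164 176 175 181 168 160 159 160 160 159 159 158 159 157 159 158 159 159 162 162 162 162 167 148 141 141 140 136
142 144 173 178 142 162 176 172 124  99 108 159 176 176 
[... 2207 characters left out ...]
 104 104 108 110 108 111 120 128 134 132 135 142 149 154 154 153 143 140 139
172 143 142 180 187 183 180 159 144 116 103 100  99 100 100  97  98  98  99  99  99  98  99  97  96  97  99  97  97  99 101 107 112 121 131 142 143 140 141
174 139 143 179 186 191 185 173 170 162 136  84  85 103 116 112 108 105 105 104 102 100 101 100  96  99 100 102 103 108 122 129 135 136 139 142 143 142 139
176 142 142 178 188 189 192 189 189 189 164  78  70 103 134 137 137 139 138 136 128 126 126 123 120 116 119 129 134 139 142 140 141 139 142 144 141 142 139
178 140 140 181 187 185 182 178 182 188 170  87  57  71 111 139 144 143 143 145 139 139 144 143 141 140 143 140 142 146 142 142 143 144 144 143 137 140 142
```

```bash
python3 - <<'E'
s=open('fit.py').read()
s=s.replace("obsT=[(FBp,(582,221)),(FBm,(583,293)),(FTp,(494,206)),(FTm,(491,299))]","RTp,RTm=[np.array([k*.045,.0375,.14]) for k in(1,-1)]\nobsT=[(FBp,(231,139)),(FBm,(234,171)),(FTp,(192,132.5)),(FTm,(195,168)),(RTp,(184,133)),(RTm,(187.5,169))]")
s=s.replace("tp=lambda a:((a[0]-400)*.45+150,a[1]*.45+40)","tp=lambda a:a").replace("obsS=[(FTm,(166,52)),(FTp,(255,97)),(FBm,(99,170))]","obsS=[(FBm,(99,170))]")
s+="\nprint((proj(S,[W(q,c) for c in(FBp,FBm,FTp,FTm,RTp,RTm)])-[250,110])/.45)"
open('fit.py','w').write(s)
E
python3 fit.py
```

```text
pivot [0.4791 0.166 ] yaw,tilt deg [ 3.5 38.3] res [  3.8  -0.9   2.9  -0.2   3.8  -3.5   2.7  -2.7  -8.    2.8 -10.    1.5
  -5.2   1.1]
front edge [0.5277 0.11   0.0465] [0.4378 0.1045 0.0465]
tip target [0.4805 0.1437 0.    ] heading 93.51296505982809
[[150.0658922  213.85808463]
 [ 87.54880423 172.35721824]
 [226.87148062  87.99964929]
 [157.71985062  54.4144864 ]
 [257.71630698 112.2859252 ]
 [190.86493447  79.21010313]]
```

Request:
{"api": "arm_command", "payload": {"series": [0.1,-0.4,2.5,0,0,0,0,0.1,-0.4,3.5,0,0,0,0,0.1,-0.4,3.5,0,0,0,0,0.1,-0.4,3.5,0,0,0,0]}}

```text
time: 8.43
eef_pos: [0.5438, -0.2262, 0.0113]
tcp_rot: [0.676, 0.737, -0.001, 0.001]
contact_force: [0.8, -0.6, 0.5]
opening: 1.002
finger_force: 0.0
```

```bash
sed -i 's/(RTp,(184,133)),(RTm,(187.5,169))/(RTp,(173,136)),(RTm,(175.5,172))/' fit.py; python3 fit.py
```

```text
pivot [0.4761 0.1774] yaw,tilt deg [ 4.9 36.7] res [-0.4 -0.2 -0.5  0.4  0.4 -2.1  0.1 -1.4 -0.9  1.6 -1.   0.2 -2.5  0.2]
front edge [0.5261 0.1214 0.0448] [0.4364 0.1136 0.0448]
tip target [0.478  0.1557 0.    ] heading 94.94347776196061
[[157.54681248 210.56012126]
 [ 93.48618932 170.35792729]
 [230.36898423  83.68846935]
 [159.93925245  51.20839146]
 [260.6436833  105.75748465]
 [192.70988416  73.9124777 ]]
```

Request:
{"api": "arm_command", "payload": {"series": [0,0,0,0,0,0,1,0,0,0,0,0,0,1,0,0,0,0,0,0,1,0,0,0,0,0,0,1,0,0,0,0,0,0,1,0,0,0,0,0,0,1,0,0,0,0,0,0,1,0,0,0,0,0,0,1], "force": 50}}

```text
time: 9.1
eef_pos: [0.5441, -0.2267, 0.0109]
tcp_rot: [0.676, 0.737, -0.001, 0.002]
contact_force: [0.1, 0.5, 3.4]
opening: 0.272
finger_force: 50.4
```

Request:
{"api": "arm_command", "payload": {"series": [0,0,-0.4,0,0,0,1,0,0,-0.8,0,0,0,1,0,0,-0.8,0,0,0,1]}}

```text
time: 9.35
eef_pos: [0.5428, -0.226, 0.0179]
tcp_rot: [0.676, 0.737, -0.002, 0.0]
contact_force: [-0.2, -0.7, -2.7]
opening: 0.272
finger_force: 49.6
```

```bash
python3 -c "
from h import *
plan((.489,.01,.019,95),(.4862,.0623,.017,95))"
```

```text
t 9.35 p [ 0.5428 -0.226   0.0179] F [-0.2 -0.7 -2.7] op 0.272 yaw 95.0
[23.98, -3.31, -0.16] [-0.1, 0.1, -0.0]
[29.21, -3.13, 0.03] [-0.1, 0.1, -0.0]
```

Lifted (2.7 N). I'll approach to 5 cm short and check with a look.

Request:
{"api": "arm_command", "payload": {"series": [3,-0.4,0,0,0,0,1,6,-0.8,0,0,0,0,1,9,-1.2,0,0,0,0,1,12,-1.6,0,0,0,0,1,15,-2,0,0,0,0,1,18,-2.5,0,0,0,0,1,20,-2.8,0,0,0,0,1,21.5,-3.1,0,0,0,0,1,22,-3.2,0,0,0,0,1,22,-3.2,0,0,0,0,1]}}

```text
time: 10.18
eef_pos: [0.4912, -0.0088, 0.0169]
tcp_rot: [0.675, 0.738, -0.002, 0.0]
contact_force: [0.7, 0.2, -2.5]
opening: 0.268
finger_force: 49.6
```

```bash
python3 -c "
from h import *
plan((.4862,.0623,.017,95),(.4862,.0623,.01,95))
a=cam('scene')['color'][120:300,200:440]
b=cam('top')['color'][80:260,150:310]
cv2.imwrite('pics/c7.png',np.hstack([cv2.resize(a,(480,360),interpolation=2),cv2.resize(b,(320,360),interpolation=2)]))"
```

```text
t 10.18 p [ 0.4912 -0.0088  0.0169] F [ 0.7  0.2 -2.5] op 0.268 yaw 95.1
[7.13, 0.13, -0.03] [-0.2, 0.2, 0.1]
[7.13, 0.13, 0.67] [-0.2, 0.2, 0.1]
```

View pics/c7.png

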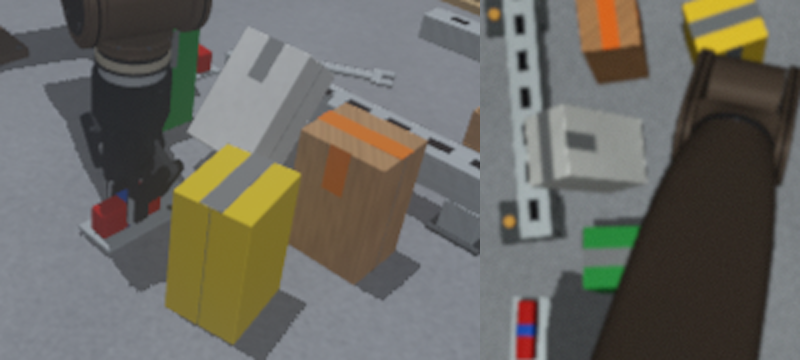

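The lifter is held level with its tip just before the carton's raised front. The carton still leans on the rail. Insert, lower, release.

Request:
{"api": "arm_command", "payload": {"series": [2,0,0,0,0,0,1,4,0.1,0,0,0,0,1,5.5,0.1,0,0,0,0,1,6.6,0.1,0,0,0,0,1,7.1,0.1,0,0,0,0,1,7.1,0.1,0.2,0,0,0,1,7.1,0.1,0.4,0,0,0,1,7.1,0.1,0.6,0,0,0,1,7.1,0.1,0.6,0,0,0,1,7.1,0.1,0.6,0,0,0,1]}}

```text
time: 11.12
eef_pos: [0.4872, 0.0604, 0.0111]
tcp_rot: [0.676, 0.737, -0.002, 0.001]
contact_force: [0.6, -0.6, -2.0]
opening: 0.274
finger_force: 49.6
```

```bash
python3 -c "
from h import *
plan((.4862,.0623,.01,95))"
```

```text
t 11.12 p [0.4872 0.0604 0.0111] F [ 0.6 -0.6 -2. ] op 0.274 yaw 94.9
[0.2, -0.08, 0.11] [-0.1, 0.2, -0.1]
```

Just about down. Lower 1 mm more, open, and retreat straight up and back.

Request:
{"api": "arm_command", "payload": {"series": [0.2,-0.1,0.1,0,0,0,1,0.2,-0.1,0.1,0,0,0,1,0.2,-0.1,0.1,0,0,0,0.7,0.2,-0.1,0.1,0,0,0,0.4,0.2,-0.1,0,0,0,0,0,0.2,-0.1,0,0,0,0,0,0.2,-0.1,0,0,0,0,0,0.2,-0.1,0,0,0,0,0]}}

```text
time: 11.78
eef_pos: [0.4859, 0.063, 0.0112]
tcp_rot: [0.676, 0.737, -0.002, 0.001]
contact_force: [-0.8, -0.8, -0.1]
opening: 0.981
finger_force: 0.0
```

Request:
{"api": "arm_command", "payload": {"series": [0,0,-1.5,0,0,0,0,0,0,-4,0,0,0,0,-1,0,-7,0,0,0,0,-4,0,-10,0,0,0,0,-8,0,-13,0,0,0,0,-12,0,-15,0,0,0,0,-16,0,-15,0,0,0,0,-20,0,-15,0,0,0,0,-24,0,-15,0,0,0,0,-28,0,-15,0,0,0,0]}}

```text
time: 12.62
eef_pos: [0.5099, -0.2134, 0.1626]
tcp_rot: [0.676, 0.737, -0.001, 0.001]
contact_force: [0.8, -0.4, 0.1]
opening: 0.999
finger_force: 0.0
```

```bash
python3 -c "
from h import *
plan()
import pickle
d=[cam(n) for n in('scene','top')];pickle.dump(d,open('f.pkl','wb'))
a=d[0]['color'][120:300,200:440]
b=d[1]['color'][80:260,150:310]
cv2.imwrite('pics/c8.png',np.hstack([cv2.resize(a,(480,360),interpolation=2),cv2.resize(b,(320,360),interpolation=2)]))"
```

```text
t 12.62 p [ 0.5099 -0.2134  0.1626] F [ 0.8 -0.4  0.1] op 0.999 yaw 95.0
```

View pics/c8.png

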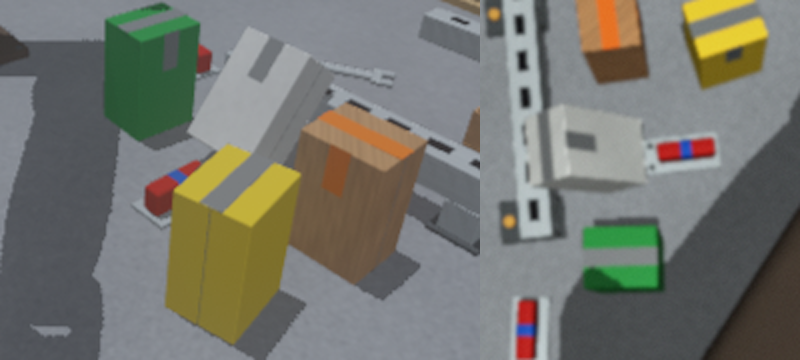

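The blade is under the front, the carton is leaning, brown is standing. The blade tail is at right-crop (717,132)–(719,164); I'll check numerically.

```bash
python3 -c "
from h import *
import pickle
d=pickle.load(open('f.pkl','rb'))[1]
f=lambda u,v,z:onz(d,(u-480)/2+150,v/2+80,z)
a,b=f(717,132,.004),f(719,164,.004)
m=(a+b)/2;print('tail',a,b,'tip',m+.135*np.array([np.cos(np.radians(95)),np.sin(np.radians(95)),0]))
print('handle ends',f(658,151.5,.036),f(714,148.5,.036))
print('carton front mid',f(643,149.5,.045))"
```

```text
tail [0.51481986 0.01870569 0.004     ] [0.46919205 0.01646573 0.004     ] tip [0.48023993 0.152072   0.004     ]
handle ends [0.48101167 0.09934116 0.036     ] [0.4841851 0.0233256 0.036    ]
carton front mid [0.48204243 0.11896204 0.045     ]
```

```bash
python3 -c "
from plant import ctrl
print(ctrl.sign_off())"
```

```text
the job is handed in; nothing more can be done
None
```

The job is handed in, verdict not shown: in the last pictures the white carton leans on the rail at about 37°, the lifter blade lies released under the middle of its front with the tip about 30 mm past the raised edge, and the brown carton stands in its place; the first push fell short and the carton rocked back upright, so I pushed it a second time.

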